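# Seat a sprinkler riser in the manifold to its insertion ring

### The job

Take the sprinkler riser out of the wooden rack and push it, gently but past the drag of the seal, down into an outlet of the irrigation manifold until it bottoms, then check the ring on its tube against the rim. Two of the three outlets have a broken stub hidden at the bottom: if the riser stops with its ring well above the rim, draw it out and try another. Leave it upright and fully home, ring level with the rim, let go of it, and do not shove the other things about.

Things in the scene. Friction and masses are not known exactly. Their poses are not given: they have to be found in the camera images.
- riser: The loose sprinkler riser, upright in one hole of the rack, 0.12 kg. Grey round tube 20 mm across, 75 mm long, foot tapered to 15 mm over the lowest 6.5 mm; above it a square black grip head 26 x 26 mm from 75 to 115 mm height (flat sides face the body's x and y); a thin brass nozzle 14 to 20 mm across up to 128 mm. Origin: centre of the foot's underside; z up along the tube.
- riser_foot (a point): Centre of the riser's foot (same point as its origin).
- riser_ring (a point): The insertion mark: a thin black ring, 3 mm high and 0.6 mm thicker than the tube all round, 60 to 63 mm above the foot; this point is on the axis at its lower edge. It lies level with an outlet's rim (within a millimetre) when the riser is at the bottom of a clear bore. The ring itself stops nothing.
- manifold: The fixed irrigation manifold on the bench: a steel foot plate 80 x 220 mm and on it three grey square blocks 46 x 46 mm, 75 mm tall, in a row joined by a black pipe, with one round outlet in the top of each. Origin: centre of its underside; y runs along the row, outlets at y = -64, 0 and +64 mm. Pushing on it with more than about 40 N breaks it.
- outlet_1 (a point): Rim centre of the outlet at manifold y = -64 mm, 75 mm above the bench; z up. Blind round bore 21.5 mm wide, 60 mm deep, solid bottom. About 16 mm down two sprung seal pads resist with some 5 to 12 N as the foot passes, then drag with about 2 to 6 N down and up: the riser does not drop in by itself, and a first stiffening is not the bottom. At the bottom the push stiffens abruptly.
- outlet_2 (a point): Rim centre of the middle outlet, at manifold y = 0; bore and seal as outlet_1. In two of the three outlets, any two, not told from outside, a loose broken stub 20 or 28 mm tall lies at the bottom: there the riser stops with its ring that much above the rim. The third is clear.
- outlet_3 (a point): Rim centre of the outlet at manifold y = +64 mm; otherwise as outlet_2.
- rack: Fixed wooden rack 70 x 170 x 55 mm with two round holes 21.5 mm wide and 45 mm deep at y = -45 mm and +45 mm of it; the riser stands in one (foot 10 mm above the bench) and the dibber in the other. Origin: centre of its underside; z up.
- dibber: Bystander in the rack's other hole: steel rod 20 mm across with a bulbous round wooden top 34 mm across, 103 mm long. Origin: centre of its foot.
- coupling: Bystander: loose black pipe coupling, a ring 36 mm across, 26 mm high, between rack and manifold. Origin: centre of its underside.
- endcap: Bystander: loose grey disc-shaped pipe cap 40 mm across, 22 mm high, between rack and manifold, nearer to the robot. Origin: centre of its underside.
- pot: Bystander: terracotta pot 90 mm across the rim, 80 mm high. Origin: centre of its underside.
- sprayer: Bystander: white bottle 64 mm across, 150 mm high. Origin: centre of its underside.
- trowel: Bystander: flat hand tool about 240 mm long lying on the left. Origin on its underside.
- brush: Bystander: hand brush lying on the right. Origin on its underside.
There are look-alikes about, which are no part of the job. There is more than one size of the riser; the job needs the largest.

How it is judged:
By the outcome, as a careful person would: the job done as asked, in the order asked, and still so for the second after the job is handed in, with the robot touching nothing.
It also fails if it takes over 66 s, if anything falls off the work surface, if the arm or the gripper's body presses on something with over 40 N, if the wrist force passes 120 N, or if a joint passes its speed limit or range.

### The arm

A 6-joint arm with a two-finger parallel gripper is mounted at the origin on the work surface. World frame = base frame: x ahead of the robot, y to its left, z up, the work surface at z = 0. Lengths are in mm, angles in rad, forces in N, time in s.
With the tool pointing down it reaches from about 350 to 775 mm from the base axis. Payload 7.3 kg.
Tool frame: the origin (TCP) lies on the centre line of the jaws, within the pads' length; the fingertips stand 8 mm ahead of it and the grasp point (between the pads) lies 11 mm behind it; z points along the fingers, y is the direction in which the jaws open and shut (so a half turn about z gives the same grasp; the last joint's range is limited). The gripper opens to 92 mm and grips with 3 to 60 N. Pads are 19 mm wide; open, the fingers measure 130 mm over their backs; the gripper's body (75 mm by 190 mm) begins 47 mm behind the grasp point.
Start: joints at [1.064, 0.342, 1.524, -0, 1.275, -0.146], TCP at [185.323, 491.222, 234.741] pointing down, gripper open.
Joint ranges: [-2.53, 2.53], [-0.77, 2.02], [0.04, 2.7], [-1, 4.14], [0.28, 2.66], [-3.11, 3.11]. Speed limits (rad/s): [2.57, 2.57, 3.14, 3.14, 3.14, 3.14].

### API

Orientations are given as a rotation vector (axis times angle).
In Python, from rig import manip, optics, ticket gives the robot as it stands.
- The arm moves only by the tool arm_command, never from a script. Its arguments are lists of equal length, an entry for each row: "claw": the closure, from 0 (fully open) to 1 (shut); "offset": the shift along the tool's x, y, z in mm, a list of three; "twist": the turn about the tool's z in degrees. A call has 1 to 5 rows; each row is the pose to reach, as a shift and turn from the pose commanded when the call began, along the tool's axes at that moment; what a row does not reach only later rows make up. A row lasts 1/8 s, in which the tool goes at most 62.5 mm and 10.7 degrees, less where a joint would pass 70% of its speed; a pose out of reach is approached as far as the arm can. A call with a gripper value outside its range is refused whole. The fingers move at their own pace and stop on an object; the grip force is fixed at half the most. Time passes only in rows, so rows that repeat a pose let the fingers close. It gives the time, the measured TCP pose, the force and the opening at its end, in the units of the state.
- manip.get_state(): the state, without advancing time (a new reading comes with each control period).
- optics.get_image(name): name is "side" or "top" or "wrist"; returns a dict with "frame" (480x640x3 uint8, red, green, blue), "fx", "fy", "cx", "cy" (pixels), "k1" (the pictures are not rectified: a ray, as slopes to the right and down, at radius r is drawn at 1 + k1 r^2 times it, then the intrinsics apply), "position" and "orientation" of the camera in the world; the wrist camera has in their place "tool_from_camera" (4x4, takes a point from camera to tool coordinates, whose origin is the TCP and whose axes are the flange's). Camera axes: x right, y up, looking along -z (the intrinsics and any distortion apply to the point x, -y, -z); pixel columns grow to the right and rows downward; lengths in mm; the calibration is good to about 2 mm. A picture is of the moment at which its call begins: read the wrist's pose just before it. There is no depth.
- ticket.sign_off(): hands the job in, once; it reports no verdict.
The state is a dict: "t": time; "joint_positions": joint angles; "joint_vel": joint speeds; "tau": joint torques, N m; "position": TCP position; "tool_rot": TCP orientation; "ft_force": force on the tool from outside, world axes, zero at the start; "torque": the same for the moment, N m; "opening": finger opening in mm.
Only numpy, scipy, OpenCV 4.12 (cv2) and the standard library are available. Lean on these libraries where they do the work, as an engineer would, in place of code of your own. Each camera call takes 0.05 s, during which the arm holds its last target. There are 200 camera calls.

## Working session

There is one attempt and no reset: what is moved stays moved. The work goes in short steps, Python scripts to look and compute and a tool call to move; the robot and the scene stay as the last step left them, time stands still between calls to the robot, and variables do not carry over. Pictures are saved under pics/ and viewed, about 8 in all and at most 12, crops included, and the job is handed in when it is done.

Besides the shell and the picture viewer there is one more tool, called after "Request:" in YAML: its name, and indented under it one key for each argument. arm_command: Moves the arm, as the interface text tells. Its arguments: {"type":"object","properties":{"claw":{"type":"array"},"offset":{"type":"array"},"twist":{"type":"array"}},"required":["claw","offset","twist"]}

```bash
mkdir -p pics; cat > h.py <<'E'
import numpy as np, cv2
from scipy.spatial.transform import Rotation as R
from rig import manip, optics, ticket
def cam(name):
    s=manip.get_state(); d=optics.get_image(name)
    if 'tool_from_camera' in d:
        T=np.eye(4);T[:3,:3]=R.from_rotvec(s['tool_rot']).as_matrix();T[:3,3]=s['position']
        M=T@np.array(d['tool_from_camera']); d['P'],d['Rm']=M[:3,3],M[:3,:3]
    else:
        d['P']=np.array(d['position']); o=np.array(d['orientation'])
        d['Rm']=o if o.shape==(3,3) else R.from_rotvec(o).as_matrix()
    return d
def ray(d,u,v):
    K=np.array([[d['fx'],0,d['cx']],[0,d['fy'],d['cy']],[0,0,1.]])
    p=cv2.undistortPoints(np.array([[[u,v]]],float),K,np.array([d['k1'],0,0,0,0.]))[0,0]
    return d['P'],d['Rm']@np.array([p[0],-p[1],-1])
def onz(d,u,v,z):
    P,r=ray(d,u,v); return P+r*(z-P[2])/r[2]
def proj(d,X):
    c=d['Rm'].T@(np.array(X,float)-d['P']); a,b=c[0]/-c[2],-c[1]/-c[2]; k=1+d['k1']*(a*a+b*b)
    return d['fx']*a*k+d['cx'],d['fy']*b*k+d['cy']
def save(d,n): cv2.imwrite('pics/'+n,d['frame'][:,:,::-1])
E
python3 - <<'E'
from h import *
for n in('top','side'):
    d=cam(n);save(d,n+'0.png');print(n,d['P'],d['Rm'].round(3).tolist(),d['fx'],d['k1'],np.shape(d['orientation']))
print(manip.get_state())
E
```

```text
top [ 4.32192734e+02 -6.26429013e-01  1.26183630e+03] [[-0.004, 0.998, -0.059], [-1.0, -0.005, -0.013], [-0.013, 0.059, 0.998]] 463.6532535984735 -0.08719961917773635 (3,)
side [ 28.41728384 821.60638385 897.8233959 ] [[-0.857, 0.357, -0.373], [-0.515, -0.559, 0.65], [0.024, 0.748, 0.663]] 540.6341268041584 -0.04179915319101292 (3,)
{'t': 0.1, 'joint_positions': array([ 1.06401586e+00,  3.42648923e-01,  1.52484722e+00,  5.17899581e-06,
        1.27536530e+00, -1.45996486e-01]), 'joint_vel': array([ 0.00064922, -0.00330784, -0.0031012 , -0.00144078,  0.00254521,
        0.00102679]), 'tau': array([ 1.09590153e-03, -4.32002056e+01, -2.44696140e+01,  7.18720257e-02,
        5.27133280e-02, -3.17768706e-05]), 'position': array([185.15427073, 490.93801659, 234.14249902]), 'tool_rot': array([-5.63577936e-01, -3.09020961e+00,  1.88505585e-03]), 'ft_force': array([-0.20298402, -0.81996821, -0.56358577]), 'torque': array([0.01573556, 0.01179231, 0.06953757]), 'opening': 91.76780157218347}
```

View pics/top0.png

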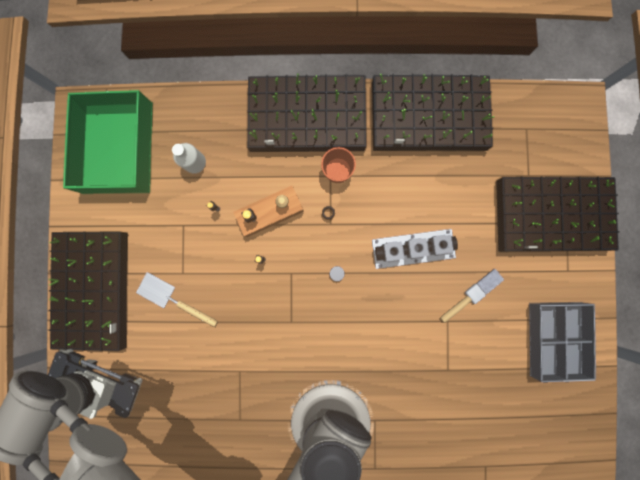

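View pics/side0.png

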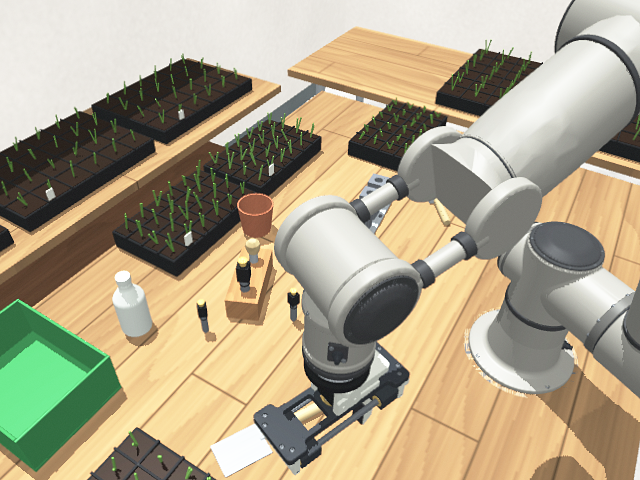

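Top view: candidates for the riser are (249,215) in the rack, and loose ones at (212,206) and (259,260), which look smaller and are not in the rack. The dibber is at (282,201). I choose (249,215) and check it in a close crop, along with the manifold (375–455, 232–268).

```bash
python3 - <<'E'
from h import *
d=cam('top');f=d['frame'];s=cam('side')
a=cv2.resize(f[180:270,200:310],None,fx=3.6,fy=3.6,interpolation=3)
b=cv2.resize(f[225:275,365:465],None,fx=3.96,fy=3.96,interpolation=3)
c=cv2.resize(s['frame'][225:345,185:310],None,fx=3.1,fy=3.1,interpolation=3)
o=np.zeros((600,800,3),np.uint8)
o[:a.shape[0],:a.shape[1]]=a;o[330:330+b.shape[0],:b.shape[1]]=b;o[:c.shape[0],400:400+c.shape[1]]=c[:,:400]
cv2.imwrite('pics/crop1.png',o[:,:,::-1])
hsv=cv2.cvtColor(f,cv2.COLOR_RGB2HSV)
m=cv2.inRange(hsv,(18,140,120),(35,255,255));m[:150]=0;m[300:]=0
n,l,st,ce=cv2.connectedComponentsWithStats(m)
for i in range(1,n):
    if st[i,4]>4: print('yellow',st[i],ce[i].round(1))
for nm,p,z in(('riser',(249,215),135),('dib',(282,201),110),('o1',(394,251),75),('o2',(419,247),75),('o3',(443,243),75),('cap',(336,274),22),('coup',(328,213),26)):
    print(nm,onz(d,*p,z).round(1))
E
```

```text
riser [549.  196.3 135. ]
dib [586.3 117.7 110. ]
o1 [ 460.7 -165.8   75. ]
o2 [ 470.6 -230.2   75. ]
o3 [ 480.6 -292.3   75. ]
cap [401.4 -17.7  22. ]
coup [564.4   2.9  26. ]
```

View pics/crop1.png

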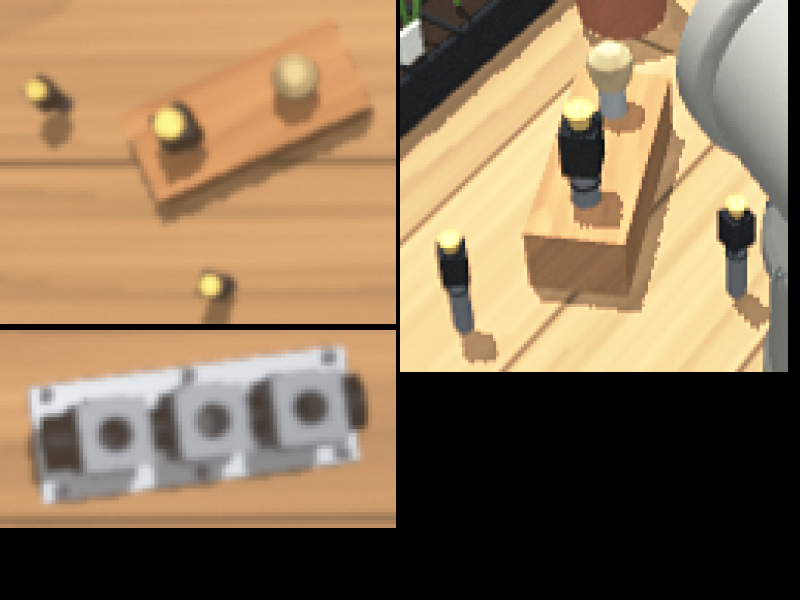

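The rack's upright at crop (170,126), which is top (247,215), is the largest and shows the ring; the two loose ones are smaller. Outlet centres are at top ≈(394.3,251), (418.5,248) and (443.5,244).

Request:
arm_command:
  claw: [0,0,0,0,0]
  offset:
    - [-50,-17,-10]
    - [-100,-34,-20]
    - [-150,-50,-30]
    - [-200,-66,-40]
    - [-250,-82,-50]
  twist: [0,0,0,0,0]

```text
t: 0.82
position: [391.4, 325.0, 285.0]
tool_rot: [-0.564, -3.091, -0.0]
ft_force: [1.4, 0.2, 0.5]
opening: 91.7
```

```bash
python3 - <<'E'
from h import *
d=cam('wrist');print(np.array(d['tool_from_camera']).round(2).tolist(),d['fx'],d['cx'],d['cy'])
s=manip.get_state();print(s['t'],s['position'],s['tool_rot'],R.from_rotvec(s['tool_rot']).as_matrix().round(3).tolist())
E
```

```text
[[0.0, 0.96, 0.3, 79.47], [1.0, -0.0, 0.0, 0.84], [0.0, 0.3, -0.96, -149.69], [0.0, 0.0, 0.0, 1.0]] 426.65360545912074 326.36803411902986 238.99061808458882
0.875 [396.38535112 321.63330851 286.11084848] [ 5.68272927e-01  3.08462988e+00 -9.89551731e-04] [[-0.934, 0.356, 0.005], [0.356, 0.934, -0.002], [-0.005, 0.0, -1.0]]
```

Request:
arm_command:
  claw: [0,0,0,0,0]
  offset:
    - [-50,-16,10]
    - [-100,-33,20]
    - [-150,-50,40]
    - [-194,-64,55]
    - [-194,-64,55]
  twist: [0,0,0,0,0]

```text
t: 1.5
position: [550.3, 195.6, 227.4]
tool_rot: [-0.569, -3.087, 0.003]
ft_force: [-0.5, 0.3, -0.5]
opening: 91.8
```

```bash
python3 - <<'E'
from h import *
d=cam('wrist');save(d,'w1.png');s=manip.get_state();print(s['t'],s['position'],s['tool_rot'])
print(proj(d,(549,197,138)))
t=cam('top')
for p,z in(((247.2,215),138),((394.3,251),75),((418.5,248),75),((443.5,244.2),75)): print(onz(t,*p,z).round(1))
E
```

```text
1.55 [549.32307318 197.02761965 228.48029767] [-5.66983713e-01 -3.08762214e+00  9.78453098e-04]
(np.float64(326.8923786151426), np.float64(245.55374193044773))
[548.7 200.2 138. ]
[ 460.7 -166.5   75. ]
[ 468.1 -228.8   75. ]
[ 477.5 -293.6   75. ]
```

View pics/w1.png

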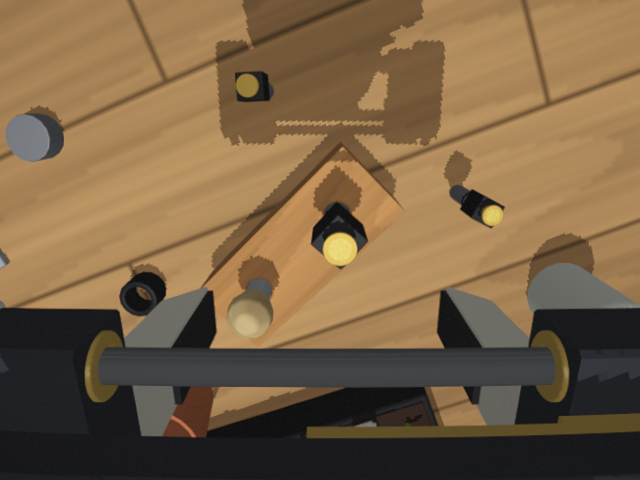

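Wrist view: the riser's nozzle is at (340,250), and its square head has corners at about (312,237), (367,240) and (341,269), so it sits about 45° to the jaws. The dibber is at (250,313), with the rack edges also visible.

```bash
python3 - <<'E'
from h import *
d=cam('wrist');f=d['frame']
g=f.max(2); 
m=((g<60)).astype(np.uint8)[195:280,300:380]
hsv=cv2.cvtColor(f,cv2.COLOR_RGB2HSV)
n=cv2.inRange(hsv,(20,100,170),(35,255,255))[225:275,315:365]
c,_=cv2.findContours(n,0,1);c=max(c,key=cv2.contourArea);(x,y),r=cv2.minEnclosingCircle(c);print('noz',x+315,y+225,r,onz(d,x+315,y+225,138).round(1))
cv2.imwrite('pics/w1c.png',cv2.resize(f[195:285,290:390],None,fx=6,fy=6,interpolation=3)[:,:,::-1])
for p in((312,237),(367,240),(341,269)): print(onz(d,*p,125).round(1))
E
```

```text
noz 336.28282737731934 251.67171669006348 16.709314346313477 [553.8 203.2 138. ]
[543.7 191.1 125. ]
[557.6 222.5 125. ]
[570.1 200.7 125. ]
```

View pics/w1c.png

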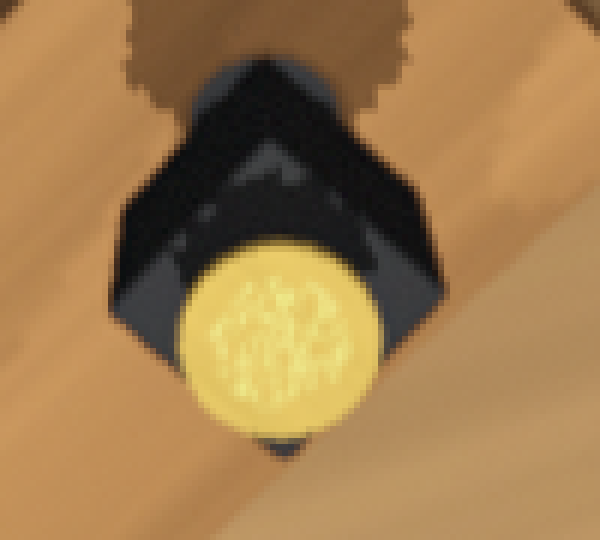

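```bash
python3 - <<'E'
from h import *
d=cam('wrist');s=manip.get_state()
C=np.array([onz(d,*p,125) for p in((308,247),(337.8,271.3),(364.3,243.3),(334.7,218))])
print(C.round(1).tolist(),C.mean(0),onz(d,336.8,251.7,138))
Rm=R.from_rotvec(s['tool_rot']).as_matrix()
for i in range(4):
    e=Rm.T@(C[(i+1)%4]-C[i]); print(np.linalg.norm(e),np.degrees(np.arctan2(e[1],e[0])))
c=(C.mean(0)+onz(d,336.8,251.7,138))/2
print('to centre, tool',Rm.T@(np.append(c[:2],s['position'][2])-s['position']),s['joint_positions'])
E
```

```text
[[549.0, 186.9, 125.0], [570.9, 198.8, 125.0], [559.1, 220.8, 125.0], [537.3, 209.1, 125.0]] [554.07903593 203.89410022 125.        ] [554.00436737 204.00061056 138.        ]
24.966165544092096 131.00355094168305
24.99372195071098 41.2439650846231
24.797307832168663 -48.723782220957496
25.113005184381155 -138.37127263830814
to centre, tool [-3.38270682e+00  6.69331760e+00  4.59808419e-03] [ 2.16283855e-01  4.52893632e-01  1.36443615e+00  4.20761087e-04
  1.32379092e+00 -9.94920798e-01]
```

Request:
arm_command:
  claw: [0,0,0,0,0]
  offset:
    - [-3.4,6.7,10]
    - [-3.4,6.7,20]
    - [-3.4,6.7,30]
    - [-3.4,6.7,40]
    - [-3.4,6.7,40]
  twist: [10.4,20.8,31.2,41.3,41.3]

```text
t: 2.33
position: [553.7, 204.0, 189.9]
tool_rot: [-1.613, -2.696, 0.0]
ft_force: [-0.2, -0.2, 0.4]
opening: 91.5
```

```bash
cat > noz.py <<'E'
from h import *
d=cam('wrist');s=manip.get_state();f=d['frame']
hsv=cv2.cvtColor(f,cv2.COLOR_RGB2HSV)
u,v=map(int,proj(d,(554,204,138)));m=np.zeros(f.shape[:2],np.uint8)
n=cv2.inRange(hsv,(20,100,150),(35,255,255));cv2.circle(m,(u,v),45,255,-1);n&=m
c,_=cv2.findContours(n,0,1);c=max(c,key=cv2.contourArea);(x,y),r=cv2.minEnclosingCircle(c)
p=onz(d,x,y,138);Rm=R.from_rotvec(s['tool_rot']).as_matrix()
print((u,v),x,y,r,p,s['position'],s['joint_positions'][5],'tool',Rm.T@(p-s['position']))
k=onz(d,x+r,y,138);print('noz radius',np.linalg.norm(k-p))
save(d,'w2.png')
E
python3 noz.py
```

```text
(324, 272) 324.0 277.0 19.105072021484375 [554.64309633 201.75506032 138.        ] [554.14640807 203.91156413 190.38493083] -0.2716684691078686 tool [-2.13347057 -0.61448665 52.38462461]
noz radius 9.719677558682008
```

View pics/w2.png

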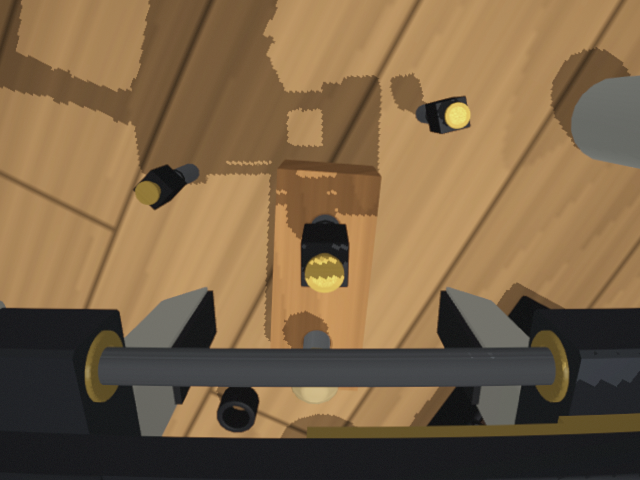

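The head is now square to the jaws: nozzle at about (324,273), both fingers clear of the neighbours. Descend and grip.

Request:
arm_command:
  claw: [0,0,0,0,0]
  offset:
    - [-1,-0.5,25]
    - [-1,-0.5,50]
    - [-1,-0.5,75]
    - [-1,-0.5,94]
    - [-1,-0.5,94]
  twist: [0,0,0,0,0]

```text
t: 3.0
position: [554.0, 202.1, 95.3]
tool_rot: [-1.612, -2.695, 0.002]
ft_force: [0.9, -0.6, -0.1]
opening: 91.9
```

Request:
arm_command:
  claw: [0.3,0.6,1,1,1]
  offset:
    - [0,0,0]
    - [0,0,0]
    - [0,0,0]
    - [0,0,0]
    - [0,0,0]
  twist: [0,0,0,0,0]

```text
t: 3.62
position: [554.8, 201.8, 95.8]
tool_rot: [1.617, 2.693, 0.0]
ft_force: [-0.6, 0.1, 0.9]
opening: 46.5
```

Request:
arm_command:
  claw: [1,1,1,1,1]
  offset:
    - [0,0,0]
    - [0,0,0]
    - [0,0,0]
    - [0,0,0]
    - [0,0,0]
  twist: [0,0,0,0,0]

```text
t: 4.25
position: [554.7, 201.8, 95.7]
tool_rot: [-1.617, -2.693, 0.0]
ft_force: [-0.5, -0.4, 0.2]
opening: 26.0
```

Request:
arm_command:
  claw: [1,1,1,1,1]
  offset:
    - [0,0,-5]
    - [0,0,-20]
    - [0,0,-45]
    - [0,0,-80]
    - [0,0,-115]
  twist: [0,0,0,0,0]

```text
t: 4.88
position: [554.8, 201.9, 212.9]
tool_rot: [1.617, 2.693, 0.001]
ft_force: [0.6, -0.2, -0.5]
opening: 25.8
```

```bash
python3 - <<'E'
from h import *
s=manip.get_state();print(s)
Rm=R.from_rotvec(s['tool_rot']).as_matrix();print(Rm.round(3))
for p in((460.7,-166.5),(468.1,-228.8),(477.5,-293.6)): print(Rm.T@(np.array([*p,s['position'][2]])-s['position']))
E
```

```text
{'t': 4.875, 'joint_positions': array([ 2.19143715e-01,  4.78276502e-01,  1.37163416e+00,  1.41650848e-04,
        1.29053865e+00, -2.70073064e-01]), 'joint_vel': array([-2.08576132e-04, -2.40344136e-01, -4.11177289e-01, -5.85306651e-04,
        6.44843905e-01,  3.63284633e-04]), 'tau': array([ 1.19347614e-01, -4.99650657e+01, -2.35581386e+01,  6.81381603e-02,
       -6.86620139e-01, -1.73796350e-03]), 'position': array([554.81214142, 201.883231  , 212.93634138]), 'tool_rot': array([1.61700755e+00, 2.69263281e+00, 1.39187889e-03]), 'ft_force': array([ 0.6345405 , -0.17066737, -0.53813855]), 'torque': array([-0.05708378,  0.00465413,  0.04598923]), 'opening': 25.75024723941121}
[[-0.47   0.883  0.001]
 [ 0.883  0.47   0.   ]
 [-0.     0.001 -1.   ]]
[-2.80955796e+02 -2.56177832e+02 -2.42753899e-01]
[-3.39426488e+02 -2.78920478e+02 -2.58477219e-01]
[-4.01043779e+02 -3.01072437e+02 -2.72981292e-01]
```

Request:
arm_command:
  claw: [1,1,1,1,1]
  offset:
    - [-30,-24,0]
    - [-70,-56,0]
    - [-110,-88,0]
    - [-150,-120,0]
    - [-190,-152,0]
  twist: [0,0,0,0,0]

```text
t: 5.5
position: [509.7, -38.8, 212.1]
tool_rot: [1.616, 2.692, 0.001]
ft_force: [0.9, 0.8, -0.8]
opening: 25.9
```

Request:
arm_command:
  claw: [1,1,1,1,1]
  offset:
    - [-40,-32,0]
    - [-80,-64,0]
    - [-115,-92,0]
    - [-131,-104,0]
    - [-131,-104,0]
  twist: [0,0,0,0,0]

```text
t: 6.12
position: [479.6, -202.6, 211.3]
tool_rot: [1.62, 2.691, 0.001]
ft_force: [0.0, 0.9, -0.4]
opening: 25.9
```

```bash
python3 - <<'E'
from h import *
d=cam('wrist');s=manip.get_state();save(d,'w3.png');print(s['t'],s['position'],s['tool_rot'],s['opening'])
for p in((460.7,-166.5),(468.1,-228.8),(477.5,-293.6)): print(proj(d,(*p,75)))
Rm=R.from_rotvec(s['tool_rot']).as_matrix()
print('foot',proj(d,s['position']+Rm@[0,0,85.8]))
E
```

```text
6.175 [ 479.75539619 -201.51253026  211.11354419] [1.61836785e+00 2.69236127e+00 1.10705871e-03] 26.000467855076106
(np.float64(325.00342950702225), np.float64(168.79532357007707))
(np.float64(293.14156794390817), np.float64(251.66546475702793))
(np.float64(265.9079605116902), np.float64(329.08367402277105))
foot (np.float64(325.785501169716), np.float64(249.3225685658159))
```

View pics/w3.png

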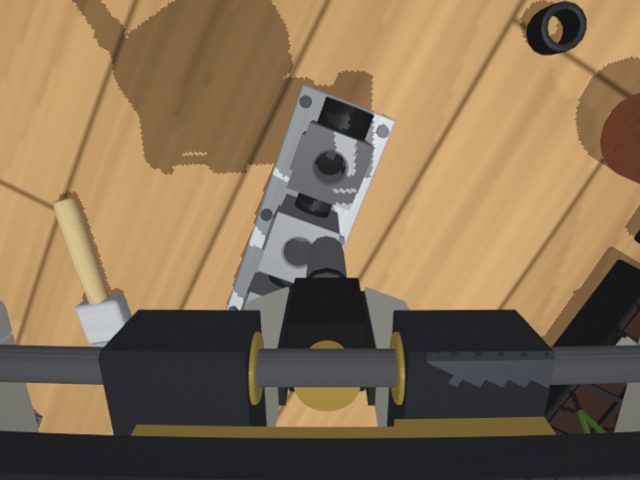

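Wrist view: nearest outlet bore at about (330,164), middle one at (298,251), and the riser's foot in hand at about (325,245). Next I fit the bore centres and the foot's edges.

```bash
cat > fit.py <<'E'
from h import *
import sys
d=cam('wrist');s=manip.get_state();f=d['frame'];g=f.max(2)
Rm=R.from_rotvec(s['tool_rot']).as_matrix()
for a in sys.argv[1:]:
    u,v=map(int,a.split(','))
    for th in (70,85,100):
        m=(g<th).astype(np.uint8);q=np.zeros_like(m);cv2.circle(q,(u,v),26,1,-1);m&=q
        n,l,st,ce=cv2.connectedComponentsWithStats(m)
        if n<2: continue
        i=1+st[1:,4].argmax();c,_=cv2.findContours((l==i).astype(np.uint8),0,1)
        (x,y),r=cv2.minEnclosingCircle(c[0]);p=onz(d,x,y,75);p2=onz(d,x+r,y,75)
        print(a,th,'c',round(x,1),round(y,1),'r',round(r,1),st[i].tolist(),p.round(1),'rmm',round(np.linalg.norm(p2-p),1),'tool',(Rm.T@(p-s['position'])).round(1))
print(s['position'])
E
python3 fit.py 330,164 298,251
python3 - <<'E'
from h import *
f=cv2.imread('pics/w3.png');cv2.imwrite('pics/w3c.png',cv2.resize(f[130:290,260:400],None,fx=3.7,fy=3.7,interpolation=2))
E
```

```text
330,164 70 c 328.7 167.3 r 15.4 [314, 154, 31, 24, 519] [ 462.5 -163.3   75. ] rmm 10.3 tool [ 41.3   2.3 136. ]
330,164 85 c 328.8 168.1 r 16.4 [313, 152, 32, 33, 811] [ 462.7 -163.8   75. ] rmm 10.9 tool [ 40.8   2.3 136. ]
330,164 100 c 328.9 168.9 r 18.0 [311, 151, 35, 36, 958] [ 463.  -164.2   75. ] rmm 12.0 tool [ 40.2   2.4 136. ]
298,251 70 c 312.0 272.0 r 5.0 [308, 269, 9, 7, 16] [ 487.1 -235.    75. ] rmm 3.6 tool [-33.6  -9.7 136. ]
298,251 85 c 304.7 253.4 r 21.8 [283, 238, 42, 38, 991] [ 476.  -224.9   75. ] rmm 15.5 tool [-19.5 -14.8 136. ]
298,251 100 c 304.5 253.4 r 21.9 [283, 238, 42, 38, 1029] [ 475.9 -225.    75. ] rmm 15.5 tool [-19.4 -14.9 136. ]
[ 479.83447593 -200.88914745  210.99874158]
```

View pics/w3c.png

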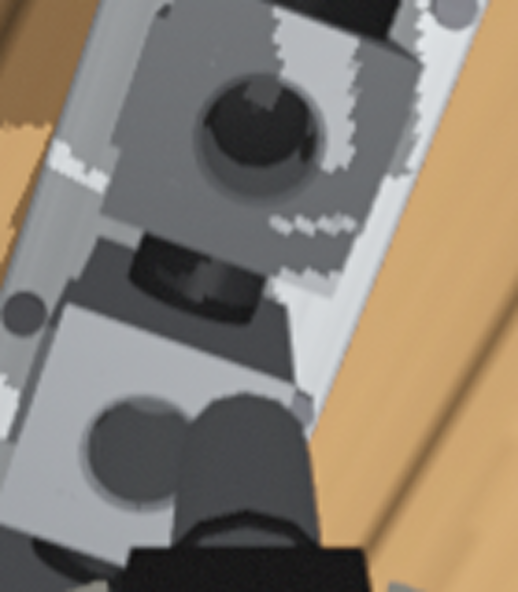

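Rim of the first outlet is at crop (260,138), which is (330.4,167.4) in the picture; the foot tip matches its nominal position on the tool axis. The outlet is therefore at tool (+41, +3.3). I move above it and lower the foot to about 8 mm over the rim.

Request:
arm_command:
  claw: [1,1,1,1,1]
  offset:
    - [20,1.6,0]
    - [41.2,3.3,0]
    - [41.2,3.3,20]
    - [41.2,3.3,35]
    - [41.2,3.3,35]
  twist: [0,0,0,0,0]

```text
t: 6.85
position: [462.9, -162.2, 175.1]
tool_rot: [-1.614, -2.693, -0.0]
ft_force: [0.3, 0.6, -0.3]
opening: 25.8
```

```bash
python3 - <<'E'
from h import *
d=cam('wrist');s=manip.get_state();Rm=R.from_rotvec(s['tool_rot']).as_matrix()
print(s['position'],s['ft_force'])
rim=s['position']+Rm@[0,0,s['position'][2]-75];foot=s['position']+Rm@[0,0,85.8]
print(proj(d,rim),proj(d,foot),proj(d,foot+Rm@[7.5,0,0]), proj(d,rim+Rm@[10.75,0,0]),proj(d,rim+Rm@[0,10.75,0]))
cv2.imwrite('pics/w4c.png',cv2.resize(d['frame'][160:300,255:395],None,fx=4,fy=4,interpolation=2)[:,:,::-1])
E
```

```text
[ 463.34649142 -162.7117978   175.8184253 ] [ 0.22599867  0.07759626 -0.87427365]
(np.float64(325.167663051568), np.float64(244.80338202510694)) (np.float64(325.08798122112404), np.float64(252.7295224549579)) (np.float64(325.0815411290369), np.float64(240.42006533849204)) (np.float64(325.1600173003701), np.float64(227.97401571960947)) (np.float64(342.6356553307955), np.float64(244.8115734520782))
```

View pics/w4c.png

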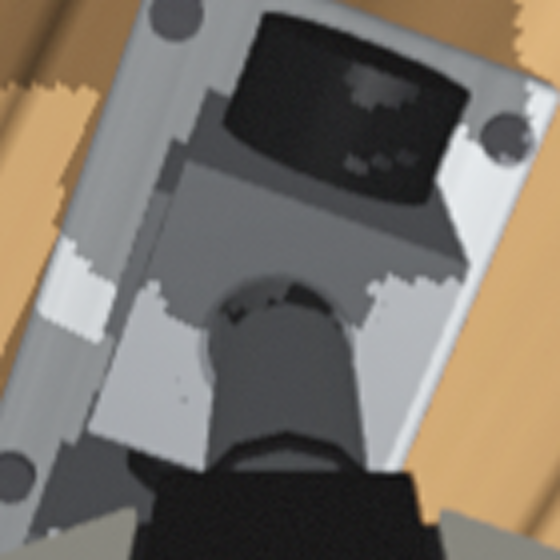

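Rim apex in the crop (277,273) matches the prediction; its left edge suggests about 1 mm toward −y. The foot is over the bore. I lower it slowly, watching the force.

Request:
arm_command:
  claw: [1,1,1,1,1]
  offset:
    - [0,-1,4]
    - [0,-1,9]
    - [0,-1,14]
    - [0,-1,19]
    - [0,-1,24]
  twist: [0,0,0,0,0]

```text
t: 7.52
position: [462.7, -164.9, 151.6]
tool_rot: [1.617, 2.692, -0.0]
ft_force: [0.9, -2.7, -0.9]
opening: 25.7
```

Request:
arm_command:
  claw: [1,1,1,1,1]
  offset:
    - [-0.5,0,2]
    - [-0.5,0,4]
    - [-0.5,0,6]
    - [-0.5,0,8]
    - [-0.5,0,10]
  twist: [0,0,0,0,0]

```text
t: 8.15
position: [462.8, -165.0, 141.8]
tool_rot: [1.617, 2.692, 0.0]
ft_force: [0.1, -1.7, 2.5]
opening: 26.1
```

Request:
arm_command:
  claw: [1,1,1,1,1]
  offset:
    - [-0.3,0,1]
    - [-0.3,0,3]
    - [-0.3,0,5]
    - [-0.3,0,7]
    - [-0.3,0,9]
  twist: [0,0,0,0,0]

```text
t: 8.78
position: [462.8, -165.1, 132.6]
tool_rot: [1.617, 2.693, 0.0]
ft_force: [0.6, -1.3, 3.5]
opening: 25.7
```

Request:
arm_command:
  claw: [1,1,1,1,1]
  offset:
    - [0,0,1]
    - [0,0,2]
    - [0,0,3]
    - [0,0,4]
    - [0,0,5]
  twist: [0,0,0,0,0]

```text
t: 9.4
position: [462.9, -165.2, 128.5]
tool_rot: [1.617, 2.693, 0.0]
ft_force: [-1.8, -0.6, 16.6]
opening: 25.8
```

Request:
arm_command:
  claw: [1,1]
  offset:
    - [0,0,0.5]
    - [0,0,0.5]
  twist: [0,0]

```text
t: 9.65
position: [462.9, -165.2, 128.5]
tool_rot: [1.617, 2.692, 0.0]
ft_force: [-2.2, -0.7, 14.1]
opening: 25.7
```

Hard stop at TCP 128.5, which puts the foot about 28 mm above the bottom: a stub. I draw the riser out and go to the middle outlet.

Request:
arm_command:
  claw: [1,1,1,1,1]
  offset:
    - [0,0,-5]
    - [0,0,-15]
    - [0,0,-27]
    - [0,0,-40]
    - [0,0,-50]
  twist: [0,0,0,0,0]

```text
t: 10.28
position: [462.5, -164.7, 178.2]
tool_rot: [-1.617, -2.693, -0.001]
ft_force: [0.3, 0.0, -1.2]
opening: 25.8
```

Request:
arm_command:
  claw: [1,1,1,1,1]
  offset:
    - [0,0,-3]
    - [-20,-7.5,-3]
    - [-40,-15,-3]
    - [-60,-22.4,-3]
    - [-60,-22.4,-3]
  twist: [0,0,0,0,0]

```text
t: 10.9
position: [471.1, -230.8, 179.7]
tool_rot: [-1.621, -2.691, 0.0]
ft_force: [-0.1, 0.2, -2.2]
opening: 26.1
```

```bash
python3 - <<'E'
from h import *
d=cam('wrist');s=manip.get_state();Rm=R.from_rotvec(s['tool_rot']).as_matrix()
print(s['position'],s['ft_force'],s['opening'])
rim=s['position']+Rm@[0,0,s['position'][2]-75];foot=s['position']+Rm@[0,0,85.8]
print(proj(d,rim),proj(d,foot),proj(d,foot+Rm@[7.5,0,0]), proj(d,rim+Rm@[10.75,0,0]),proj(d,rim+Rm@[0,10.75,0]))
cv2.imwrite('pics/w5c.png',cv2.resize(d['frame'][160:300,255:395],None,fx=4,fy=4,interpolation=2)[:,:,::-1])
E
```

```text
[ 470.85290357 -229.62623438  179.6273775 ] [ 0.77652277  0.46002529 -1.36518067] 26.094515178633877
(np.float64(325.3194975567654), np.float64(239.42817405162245)) (np.float64(325.2580941569949), np.float64(249.04062191134784)) (np.float64(325.2406928061639), np.float64(236.71273159237958)) (np.float64(325.2970466022017), np.float64(222.7857654799269)) (np.float64(342.5407721121191), np.float64(239.416551906707))
```

View pics/w5c.png

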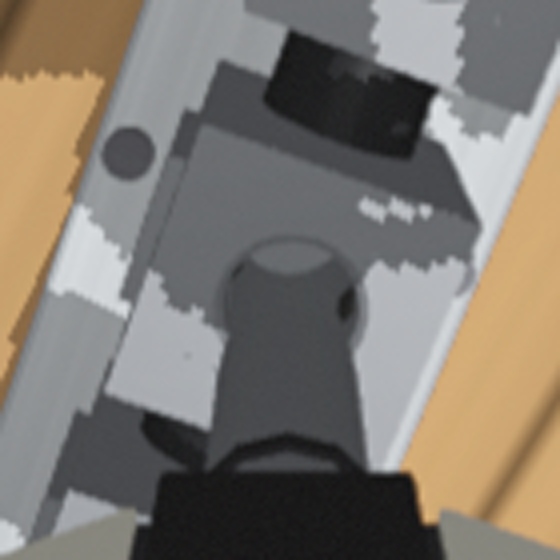

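The bore is centred at crop (291,312), about 1.2 mm toward tool +y and 0.6 mm toward +x of the foot. I correct for that and go down.

Request:
arm_command:
  claw: [1,1,1,1,1]
  offset:
    - [0.6,1.1,6]
    - [0.6,1.1,12]
    - [0.6,1.1,18]
    - [0.6,1.1,23]
    - [0.6,1.1,28]
  twist: [0,0,0,0,0]

```text
t: 11.58
position: [471.6, -228.0, 152.1]
tool_rot: [1.616, 2.693, -0.002]
ft_force: [-1.7, -3.3, 0.6]
opening: 25.7
```

Request:
arm_command:
  claw: [1,1,1,1,1]
  offset:
    - [0,0,2]
    - [0,0,4]
    - [0,0,6]
    - [0,0,8]
    - [0,0,10]
  twist: [0,0,0,0,0]

```text
t: 12.2
position: [471.5, -228.1, 142.4]
tool_rot: [1.617, 2.693, -0.002]
ft_force: [-3.1, -4.1, 3.9]
opening: 25.7
```

Request:
arm_command:
  claw: [1,1,1,1,1]
  offset:
    - [-0.3,-0.7,1]
    - [-0.3,-0.7,3]
    - [-0.3,-0.7,5]
    - [-0.3,-0.7,7]
    - [-0.3,-0.7,9]
  twist: [0,0,0,0,0]

```text
t: 12.82
position: [471.4, -228.3, 133.2]
tool_rot: [1.617, 2.693, -0.0]
ft_force: [-2.2, -4.3, 3.6]
opening: 26.1
```

Request:
arm_command:
  claw: [1,1,1,1,1]
  offset:
    - [0,0,1]
    - [0,0,2]
    - [0,0,3]
    - [0,0,4]
    - [0,0,5]
  twist: [0,0,0,0,0]

```text
t: 13.45
position: [471.4, -228.3, 128.3]
tool_rot: [1.617, 2.693, -0.0]
ft_force: [-3.3, -4.1, 4.9]
opening: 26.0
```

Request:
arm_command:
  claw: [1,1,1,1,1]
  offset:
    - [-0.4,-0.5,1]
    - [-0.4,-0.5,2]
    - [-0.4,-0.5,3]
    - [-0.4,-0.5,4]
    - [-0.4,-0.5,5]
  twist: [0,0,0,0,0]

```text
t: 14.08
position: [471.2, -228.5, 123.1]
tool_rot: [-1.617, -2.693, -0.001]
ft_force: [-0.5, -1.5, 3.1]
opening: 26.0
```

Request:
arm_command:
  claw: [1,1,1,1,1]
  offset:
    - [0,0,1]
    - [0,0,2]
    - [0,0,3]
    - [0,0,3.5]
    - [0,0,4]
  twist: [0,0,0,0,0]

```text
t: 14.7
position: [471.0, -228.6, 119.1]
tool_rot: [-1.617, -2.693, -0.0]
ft_force: [-0.3, -0.6, 1.4]
opening: 25.9
```

Request:
arm_command:
  claw: [1,1,1,1,1]
  offset:
    - [0,0,2]
    - [0,0,4]
    - [0,0,6]
    - [0,0,8]
    - [0,0,10]
  twist: [0,0,0,0,0]

```text
t: 15.32
position: [471.1, -228.7, 109.0]
tool_rot: [-1.617, -2.693, -0.0]
ft_force: [-0.6, -0.0, 2.1]
opening: 25.9
```

Request:
arm_command:
  claw: [1,1,1,1,1]
  offset:
    - [0,0,1]
    - [0,0,2]
    - [0,0,3]
    - [0,0,4]
    - [0,0,5]
  twist: [0,0,0,0,0]

```text
t: 15.95
position: [471.1, -228.7, 104.1]
tool_rot: [-1.617, -2.693, -0.0]
ft_force: [0.1, 0.3, 1.5]
opening: 25.8
```

Request:
arm_command:
  claw: [1,1,1,1,1]
  offset:
    - [0,0,1]
    - [0,0,2]
    - [0,0,3]
    - [0,0,3.5]
    - [0,0,3.5]
  twist: [0,0,0,0,0]

```text
t: 16.58
position: [471.1, -228.7, 100.7]
tool_rot: [1.617, 2.693, 0.0]
ft_force: [0.2, -0.6, 1.7]
opening: 26.0
```

Request:
arm_command:
  claw: [1,1,1]
  offset:
    - [0,0,0.5]
    - [0,0,1]
    - [0,0,1]
  twist: [0,0,0]

```text
t: 16.95
position: [471.1, -228.8, 100.6]
tool_rot: [1.617, 2.693, -0.0]
ft_force: [-1.4, 1.0, 9.5]
opening: 25.8
```

Request:
arm_command:
  claw: [1,1]
  offset:
    - [0,0,0.6]
    - [0,0,0.6]
  twist: [0,0]

```text
t: 17.2
position: [471.2, -228.8, 100.6]
tool_rot: [1.617, 2.693, -0.0]
ft_force: [-3.5, 2.0, 15.1]
opening: 25.9
```

```bash
python3 - <<'E'
from h import *
d=cam('wrist');s=manip.get_state();print(s['position'],s['ft_force'])
a=cv2.resize(d['frame'][190:310,250:400],None,fx=4,fy=4,interpolation=2)
t=cam('top');b=cv2.resize(t['frame'][205:285,365:475],(600,436))
cv2.imwrite('pics/w6c.png',a[:,:,::-1])
E
```

```text
[ 471.148313   -228.79246027  100.60768054] [-2.96901885  1.44691903 15.17672033]
```

View pics/w6c.png

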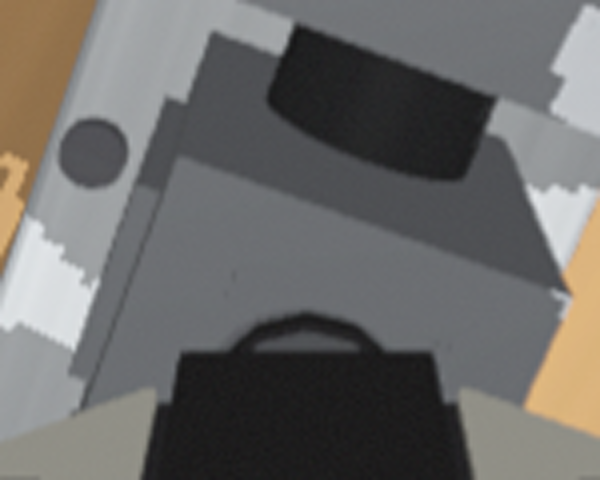

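The ring (crop 308,325) lies directly on the block's top, with no grey tube below it. The stop is hard at z 100.6, which matches the full 60 mm depth. I relax the push, let go and retreat.

Request:
arm_command:
  claw: [1,1,0.7,0.3,0]
  offset:
    - [0,0,-0.9]
    - [0,0,-0.9]
    - [0,0,-0.9]
    - [0,0,-0.9]
    - [0,0,-0.9]
  twist: [0,0,0,0,0]

```text
t: 17.92
position: [470.9, -228.6, 99.7]
tool_rot: [-1.617, -2.693, -0.0]
ft_force: [-0.0, 0.7, -0.5]
opening: 43.1
```

Request:
arm_command:
  claw: [0,0,0,0,0]
  offset:
    - [0,0,0]
    - [0,0,0]
    - [0,0,0]
    - [0,0,0]
    - [0,0,0]
  twist: [0,0,0,0,0]

```text
t: 18.55
position: [471.1, -228.7, 100.0]
tool_rot: [1.617, 2.693, 0.0]
ft_force: [0.5, 0.2, 0.0]
opening: 90.5
```

Request:
arm_command:
  claw: [0,0,0,0,0]
  offset:
    - [0,0,-15]
    - [0,0,-40]
    - [0,0,-70]
    - [0,0,-110]
    - [0,0,-110]
  twist: [0,0,0,0,0]

```text
t: 19.18
position: [472.6, -229.7, 214.1]
tool_rot: [1.613, 2.687, -0.001]
ft_force: [0.0, 0.0, 0.4]
opening: 91.8
```

```bash
python3 - <<'E'
from h import *
d=cam('wrist');save(d,'w7.png');s=manip.get_state();print(s['t'],s['position'],s['ft_force'],s['opening'])
for z in(75,78,130,143): print(z,proj(d,(471.1,-228.8,z)))
E
```

```text
19.225 [ 471.66447606 -229.08953671  212.05650035] [-1.04690804  0.86505644 -0.64175073] 91.74109559008478
75 (np.float64(322.90924810903675), np.float64(223.1984755812427))
78 (np.float64(322.89374104936235), np.float64(224.3510596959674))
130 (np.float64(322.56842569257935), np.float64(248.58376925644293))
143 (np.float64(322.4658614158585), np.float64(256.24494327634903))
```

View pics/w7.png

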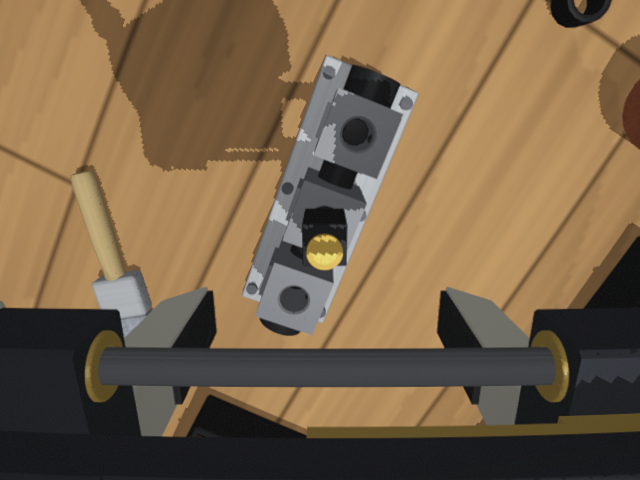

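The riser stands in the middle outlet with its nozzle at (324,253), against a predicted (322,256). It is upright and released, and the gripper is clear.

```bash
python3 -c "
from rig import ticket;print(ticket.sign_off())"
```

```text
the job is handed in; nothing more can be done
None
```

The riser is fully home in the middle outlet (manifold y = 0), upright and released, and I've handed the job in at about 19 s of the 66 s allowed.

- **First try:** I took the largest riser from the rack and pushed it into the outlet nearest the rack. It stopped hard about 28 mm high, at 14–17 N, so there is a stub there. I drew it out and moved on.
- **Second try:** in the middle outlet it went past the seal at about 2–5 N. It bottomed abruptly 27.9 mm lower than the first stop, at about 15 N.
- **Ring:** a close view before release showed the ring on the rim with no bare tube below it. I did not measure the ring height separately; full depth is also shown by the stop height of z 100.6, against about 100.8 expected.
- **After letting go:** in the last picture the nozzle was within about 3 pixels of where an upright, fully seated riser should appear. The gripper was clear with no contact force.
- **Other things:** none of the bystanders in the last view looked moved. It did not show the rack, dibber or endcap, and I did not recheck those.

No check failed. Side forces of about 5 N appeared partway into the middle outlet and went away after small sideways corrections.

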